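Restock the propped-lid jar case

TASK

Raise the clear lid of the display case until its folding side stay locks straight and the lid stands by itself, then take the amber jar with the yellow cap out of the blue tray and stand it upright in the compartment that already holds a jar of the same kind. Then break the stay's red knee out of its lock and bring the lid down under control, without letting it drop, until it is fully closed. Set the jar down rather than dropping it, and leave everything else standing where it is.

Things in the scene. Friction and masses are not known exactly. Their poses are not given: they have to be found in the camera images.
- case: White open-topped case, 220 (x) x 320 (y) x 90 mm high, fixed; walls, floor and divider 6 mm. Origin: centre of its underside; x points to its back (away from the robot), y left, z up. The divider along x at y=0 makes a left (+y) and a right (-y) compartment, each 208 x 151 mm, floor 6 mm up. Lid hinged on the back rim; folding stay outside the right (-y) wall.
- lid (a joint): Lid angle in rad: 0 closed, 1.309 (75 degrees) at most, when the stay is straight; 1.29 to 1.30 when locked. The lid weighs 0.6 kg, hinge axis along the case's y, and it is not damped: it falls fast if nothing holds it.
- lid_hinge (a point): Point on the hinge axis in the middle of the lid's width: 110 mm behind the case's origin (+x), y=0, 90 mm up. Turns with the lid, its x axis lying in the lid and pointing from front edge to hinge.
- lid_bar (a point): Middle of the black round handle bar (12 mm diameter, 148 mm long along y, free for 130 mm between its arms), 45 mm out from the lid's front edge: in the lid's frame 265 mm in front of the hinge axis and 4 mm above it. Closed, it can be taken from above, one finger in the 39 mm gap between bar and case. It swings up and back about the hinge; a grip can let it turn.
- knee (a joint): Knee of the stay, rad: 0 folded (lid shut), 2.758 links in line, stop at 2.958. Lid raised fully and let down a hair: the knee sinks back past straight to the stop by its weight, locked (above 2.86), carrying the lid. Lifting the lid does not unlock it: draw the knee forward (case -x) through straight with a few N; then the lid is free to fall, and the knee, if held, carries it.
- knee_pin (a point): Grip point of the red knee pin: 13 mm diameter, level along y, 75 mm out to the right (-y) of the stay to a 20 mm flange; this point is 55 mm out. It moves on a circle of 82.9 mm radius about stay_pivot in the case's x-z plane. From the pivot: folded 82 mm in front (-x), 11 mm below; stay straight 39 mm behind (+x), 73 mm up; locked 0.1 rad further back.
- stay_pivot (a point): Fixed point on the lower link's pivot axis, level with the grip point along y: in the case's frame x=0, y=-227 mm, z=60 mm.
- tray: Blue tray, 340 (x) x 140 (y) x 35 mm, walls 5 mm, fixed to the counter; origin at the centre of its underside. Three jars stand in a row along its x, 105 mm apart, in any order.
- amber_jar: The jar to load: amber glass, yellow cap, standing in the tray; jar 56 mm in diameter, 78 mm tall (glass to 58 mm, then a screw cap 52 mm in diameter and 20 mm high); origin at the centre of its underside, z up. 0.15 to 0.3 kg.
- case_amber: Amber jar with yellow cap already in the rear half of one compartment of the case, left or right: jar 56 mm in diameter, 78 mm tall (glass to 58 mm, then a screw cap 52 mm in diameter and 20 mm high); origin at the centre of its underside, z up. 
- case_green: Green jar with green cap in the rear half of the other compartment: jar 56 mm in diameter, 78 mm tall (glass to 58 mm, then a screw cap 52 mm in diameter and 20 mm high); origin at the centre of its underside, z up. 
- green_jar: Green jar with green cap in the tray, stays there: jar 56 mm in diameter, 78 mm tall (glass to 58 mm, then a screw cap 52 mm in diameter and 20 mm high); origin at the centre of its underside, z up. 
- red_jar: White jar with red cap in the tray, stays there: jar 56 mm in diameter, 78 mm tall (glass to 58 mm, then a screw cap 52 mm in diameter and 20 mm high); origin at the centre of its underside, z up. 
- brown_onion: Brown onion on the counter, 68 mm across, 67 mm high; bystander, origin under its centre.
- red_onion: Red onion on the counter, same size; bystander.
- carton: Cardboard carton 70 x 70 x 90 mm; bystander.
- tape_roll: Clear tape roll lying flat, 90 mm across, 24 mm high; bystander.
Things that resemble listed ones, but are neither listed nor needed, are in the scene too. What is shaped like the amber_jar but purple is not meant.

How it is judged (in metres and radians):
On the way, in this order (a step that is already met when the one before it is completed fails the run):
1. the lid is raised, the stay locked past straight, and the lid stands with the robot off the case (value of joint lid above 1.2 rad and value of joint knee above 2.857 rad and contact force between each of the arm, the fingers and case below 0.1 N), for 0.3 s.
2. the amber jar stands released in the compartment of its own kind, the lid still locked open (value of joint lid above 1.2 rad and value of joint knee above 2.857 rad and (y of each of amber_jar, case_amber in the frame of case above 0.025 m or y of each of amber_jar, case_amber in the frame of case below -0.025 m) and y of amber_jar in the frame of case between -0.14 and 0.14 m and x of amber_jar in the frame of case between -0.09 and 0.09 m and z of amber_jar in the frame of case below 0.015 m and angle between amber_jar's own z axis and vertical below 0.12 rad and contact force between the fingers and amber_jar below 0.1 N), for 0.2 s.
3. the knee is broken and the lid is on its way down (value of joint knee below 2.55 rad and value of joint lid above 0.3 rad), for 0.05 s.
At the end, for the whole second after the job is handed in: The lid is closed to within 0.03 rad with the stay folded (knee below 0.12 rad); the amber jar stands at rest on the case's floor, upright to 0.12 rad, in the compartment of the other amber jar; the other four jars are within 30 mm of where they were (value of joint lid below 0.03 rad and value of joint knee below 0.12 rad and (y of each of amber_jar, case_amber in the frame of case above 0.025 m or y of each of amber_jar, case_amber in the frame of case below -0.025 m) and y of amber_jar in the frame of case between -0.14 and 0.14 m and x of amber_jar in the frame of case between -0.09 and 0.09 m and z of amber_jar in the frame of case below 0.015 m and angle between amber_jar's own z axis and vertical below 0.12 rad and linear speed of amber_jar below 0.02 m/s and distance of each of green_jar, red_jar, case_amber, case_green from where it was at the start of the episode below 0.03 m); the robot touches nothing.
It fails at once if the lid is let drop (falls faster than 4 rad/s) (velocity of joint lid below -4 rad/s).
It fails at once if the amber jar is dropped (faster than 0.6 m/s out of the fingers) (linear speed of amber_jar above 0.6 m/s and contact force between the fingers and amber_jar below 0.1 N).
It fails at once if another jar is shifted 30 mm or tipped (distance of any of green_jar, red_jar, case_amber, case_green from where it was at the start of the episode above 0.03 m or angle between any of green_jar, red_jar, case_amber, case_green's own z axis and vertical above 0.35 rad).
It fails at once if an onion, the carton or the tape roll is shifted 50 mm (distance of any of brown_onion, red_onion, carton, tape_roll from where it was at the start of the episode above 0.05 m).
It also fails if it takes over 72 s, if anything falls off the work surface, if the arm or the gripper's body presses on something with over 40 N, if the wrist force passes 120 N, or if a joint passes its speed limit or range.

ROBOT

A 6-joint arm with a two-finger parallel gripper is mounted at the origin on the work surface. World frame = base frame: x ahead of the robot, y to its left, z up, the work surface at z = 0. Lengths are in mm, angles in rad, forces in N, time in s.
With the tool pointing down it reaches from about 300 to 775 mm from the base axis. Payload 14.6 kg.
Tool frame: the origin (TCP) lies at the very end of the fingers, on their centre line; the grasp point (between the pads) lies 19 mm behind it; z points along the fingers, y is the direction in which the jaws open and shut (so a half turn about z gives the same grasp; the last joint's range is limited). The gripper opens to 94 mm and grips with 3 to 60 N. Pads are 16 mm wide; open, the fingers measure 119 mm over their backs; the gripper's body (75 mm by 177 mm) begins 78 mm behind the grasp point.
Start: joints at [-1.182, 0.3, 1.521, -0, 1.321, -0.067], TCP at [242.091, -493.843, 205.446] pointing down, gripper open.
Joint ranges: [-3.03, 3.03], [-0.79, 2.21], [0.23, 2.52], [-1.04, 4.18], [0, 3.07], [-2.55, 2.55]. Speed limits (rad/s): [2.22, 2.22, 2.57, 3.14, 3.14, 3.14].

INTERFACE

Orientations are given as [roll, pitch, yaw] about the fixed x, y, z axes, in that order (R = Rz(yaw) Ry(pitch) Rx(roll)).
In Python, from cell import manip gives the robot as it stands.
- The arm moves only by the shell command python3 -m pendant 'ROWS' [FORCE]. ROWS is JSON, a list of rows, each an object with "claw": the finger opening in m, from 0 to 0.094; "delta_pos": the shift along the tool's x, y, z in m, a list of three; "rotation": the turn, a rotation vector about the tool's x, y, z in rad, a list of three. A call has 1 to 10 rows; each row is the pose to reach, as a shift and turn from the pose measured when the call began, along the tool's axes at that moment; what a row does not reach only later rows make up. A row lasts 1/8 s, in which the tool goes at most 62.5 mm and 10.7 degrees, less where a joint would pass 70% of its speed; a pose out of reach is approached as far as the arm can. A call with a gripper value outside its range is refused whole. The fingers move at their own pace and stop on an object; FORCE is the grip in N (left out, the last holds). Time passes only in rows, so rows that repeat a pose let the fingers close. It gives the time, the measured TCP pose, the force and the opening at its end, in the units of the state.
- manip.read_state(): the state, without advancing time (a new reading comes with each control period).
- manip.camera(name): name is "scene" or "top" or "wrist"; returns the picture (384x512x3 uint8, red, green, blue); there is no depth.
- manip.camera_model(name): a dict with "fx", "fy", "cx", "cy" (pixels), "cam_to_world" (4x4, takes a point from camera to world coordinates); the wrist camera has in their place "T_tool_cam" (4x4, takes a point from camera to tool coordinates, whose origin is the TCP and whose axes are the flange's). Camera axes: x right, y up, looking along -z (the intrinsics and any distortion apply to the point x, -y, -z); pixel columns grow to the right and rows downward; lengths in mm; the calibration is good to about 2 mm. A picture is of the moment at which its call begins: read the wrist's pose just before it. camera_model takes no time and is no camera call.
- manip.sign_off(): hands the job in, once; it reports no verdict.
The state is a dict: "clock": time; "joints": joint angles; "qd": joint speeds; "effort": joint torques, N m; "eef_pos": TCP position; "eef_rot": TCP orientation; "wrist_force": force on the tool from outside, world axes, zero at the start; "moment": the same for the moment, N m; "finger_gap": finger opening in mm.
Only numpy, scipy, OpenCV 4.12 (cv2) and the standard library are available. Lean on these libraries where they do the work, as an engineer would, in place of code of your own. Each camera call takes 0.05 s, during which the arm holds its last target.

## Working session

There is one attempt and no reset: what is moved stays moved. The work goes in short steps, Python scripts to look and compute and a shell command to move; the robot and the scene stay as the last step left them, time stands still between calls to the robot, and variables do not carry over. Pictures are saved under pics/ and viewed, and the job is handed in when it is done.

```bash
ls; mkdir -p pics
python3 - <<'E'
from cell import manip
import cv2, numpy as np
np.set_printoptions(precision=4,suppress=True)
print(manip.read_state())
for n in ["scene","top","wrist"]:
    print(n,manip.camera_model(n))
    cv2.imwrite(f"pics/{n}0.png",manip.camera(n)[:,:,::-1])
E
```

```text
pics
{'clock': 0.0, 'joints': array([-1.1816,  0.3005,  1.5216, -0.    ,  1.3207, -0.0666]), 'qd': array([ 0.0015, -0.0012, -0.0005, -0.0011, -0.0024,  0.0001]), 'effort': array([ -0.0008, -53.1815, -35.2739,   0.0707,   0.0245,  -0.0001]), 'eef_pos': array([ 241.9772, -493.5991,  204.8532]), 'eef_rot': array([-3.1404, -0.0001,  0.4558]), 'wrist_force': array([-0.1741,  0.061 , -0.7458]), 'moment': array([ 0.0496,  0.0332, -0.0551]), 'finger_gap': 93.76974406100439}
scene {'fx': 458.3298267214552, 'fy': 458.3298267214552, 'cx': 250.58720033427318, 'cy': 200.28798778730413, 'cam_to_world': array([[  -0.807 ,   -0.4538,    0.378 , 1089.8788],
       [   0.5906,   -0.6258,    0.5095,  689.0094],
       [   0.0053,    0.6344,    0.773 , 1173.1686],
       [   0.    ,    0.    ,    0.    ,    1.    ]])}
top {'fx': 453.5097960741869, 'fy': 453.5097960741869, 'cx': 243.96401562534547, 'cy': 194.95039928799622, 'cam_to_world': array([[  -0.0062,    0.9967,   -0.0813,  442.1939],
       [  -0.9999,   -0.0072,   -0.0124,  -33.3427],
       [  -0.0129,    0.0812,    0.9966, 1730.227 ],
       [   0.    ,    0.    ,    0.    ,    1.    ]])}
wrist {'fx': 327.3744010774769, 'fy': 327.3744010774769, 'cx': 251.43456425538213, 'cy': 191.39625582720777, 'T_tool_cam': array([[  -0.0008,    0.9583,    0.2858,   82.4308],
       [   1.    ,    0.0009,   -0.0002,    0.0484],
       [  -0.0004,    0.2858,   -0.9583, -178.3705],
       [   0.    ,    0.    ,    0.    ,    1.    ]])}
```

View pics/scene0.png

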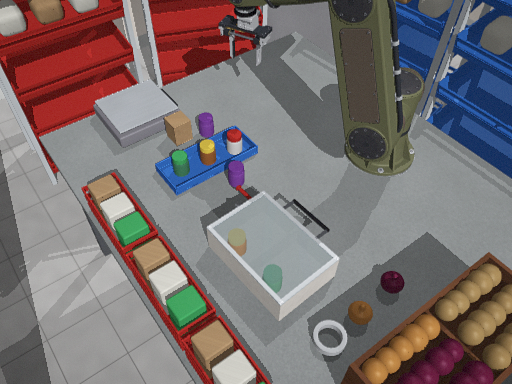

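View pics/top0.png

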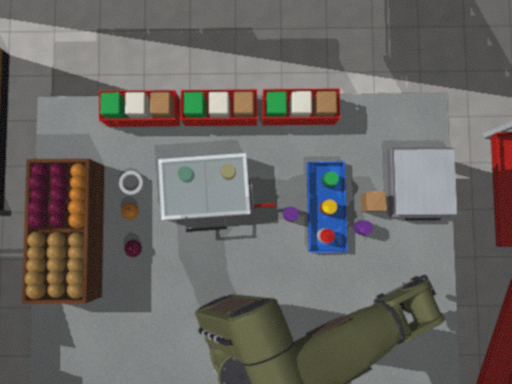

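View pics/wrist0.png

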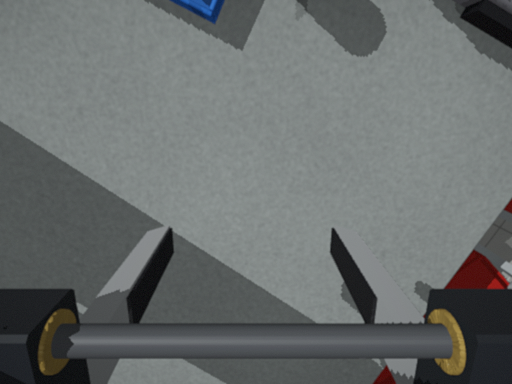

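The top view shows the case near (205,187) px with its bar at (206,229), and the red knee pin at (262,205) with a purple decoy beside it at (291,214). The yellow-cap jar is at (330,207) in the tray, and the case's amber jar is at (228,171), in the right compartment. Next I'll measure these.

```bash
cat > h.py <<'E'
import numpy as np, cv2
from cell import manip
from scipy.spatial.transform import Rotation as R
np.set_printoptions(precision=3,suppress=True)
def cam(n,st=None):
    m=manip.camera_model(n)
    if n=="wrist":
        st=st or manip.read_state()
        T=np.eye(4);T[:3,:3]=R.from_euler('xyz',st['eef_rot']).as_matrix();T[:3,3]=st['eef_pos']
        return m,T@m['T_tool_cam']
    return m,m['cam_to_world']
def ray(n,u,v,c=None):
    m,T=c or cam(n)
    d=np.array([(u-m['cx'])/m['fx'],-(v-m['cy'])/m['fy'],-1.])
    d=T[:3,:3]@d
    return T[:3,3].copy(),d/np.linalg.norm(d)
def plane(n,u,v,z,c=None):
    o,d=ray(n,u,v,c); return o+d*(z-o[2])/d[2]
def two(r1,r2):
    (o1,d1),(o2,d2)=r1,r2
    A=np.array([d1,-d2]).T; s,_,_,_=np.linalg.lstsq(A,o2-o1,rcond=None)
    p,q=o1+d1*s[0],o2+d2*s[1]; return (p+q)/2,np.linalg.norm(p-q)
def proj(n,p,c=None):
    m,T=c or cam(n); q=np.linalg.inv(T)@np.append(p,1)
    return np.array([m['cx']+m['fx']*q[0]/-q[2], m['cy']+m['fy']*q[1]/q[2]])
def blobs(img,lo,hi,amin=15):
    h=cv2.cvtColor(img,cv2.COLOR_RGB2HSV)
    k=cv2.inRange(h,np.array(lo),np.array(hi))
    n,l,s,c=cv2.connectedComponentsWithStats(k)
    return [(c[i].round(1),s[i].tolist()) for i in range(1,n) if s[i,4]>=amin],k
E
python3 - <<'E'
from h import *
t=cv2.imread('pics/top0.png');s=cv2.imread('pics/scene0.png')
cv2.imwrite('pics/topz.png',cv2.resize(t[130:260,140:400],None,fx=3,fy=3,interpolation=cv2.INTER_CUBIC))
cv2.imwrite('pics/scenez.png',cv2.resize(s[110:320,150:350],None,fx=3,fy=2.8,interpolation=cv2.INTER_CUBIC))
for nm,im in(('top',t),('scene',s)):
    rgb=im[:,:,::-1].copy()
    for c,lo,hi in(('yellow',(20,180,120),(32,255,255)),('blue',(105,150,80),(125,255,255)),('red',(0,180,90),(6,255,255)),('purple',(130,100,40),(150,255,255)),('black',(0,0,0),(180,255,35))):
        print(nm,c,[b for b in blobs(rgb,lo,hi)[0] if 100<b[0][0]<400 and 110<b[0][1]<340][:8])
E
```

```text
top yellow [(array([328.4, 206.8]), [322, 201, 14, 13, 148])]
top blue [(array([326.2, 206.3]), [307, 162, 40, 90, 2623])]
top red [(array([145.1, 118.5]), [100, 91, 79, 35, 548]), (array([215.4, 118.5]), [179, 91, 78, 34, 513]), (array([296. , 117.7]), [263, 90, 77, 34, 503]), (array([267. , 204.8]), [260, 204, 14, 3, 26]), (array([326.6, 235.6]), [321, 230, 12, 12, 112])]
top purple [(array([290.4, 213.5]), [283, 207, 16, 14, 175]), (array([362.9, 227.2]), [354, 221, 19, 14, 212])]
top black []
scene yellow []
scene blue [(array([203.9, 162.6]), [155, 126, 103, 69, 2178])]
scene red [(array([233.8, 135.3]), [227, 130, 14, 12, 138]), (array([166.8, 289.1]), [82, 173, 188, 211, 2533]), (array([242.2, 191. ]), [236, 185, 15, 13, 55])]
scene purple [(array([205.8, 124.5]), [198, 113, 16, 25, 322]), (array([235.6, 173.1]), [228, 161, 16, 26, 363])]
scene black [(array([398., 119.]), [398, 111, 1, 17, 17]), (array([310. , 214.6]), [294, 200, 35, 31, 105])]
```

```bash
ls pics
```

```text
scene0.png
scenez.png
top0.png
topz.png
wrist0.png
```

View pics/topz.png

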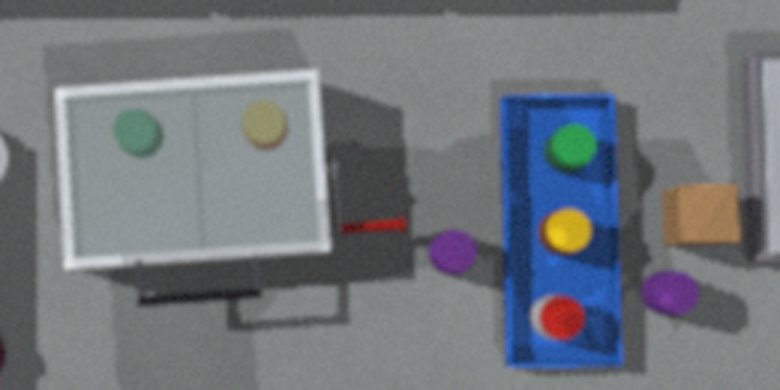

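View pics/scenez.png

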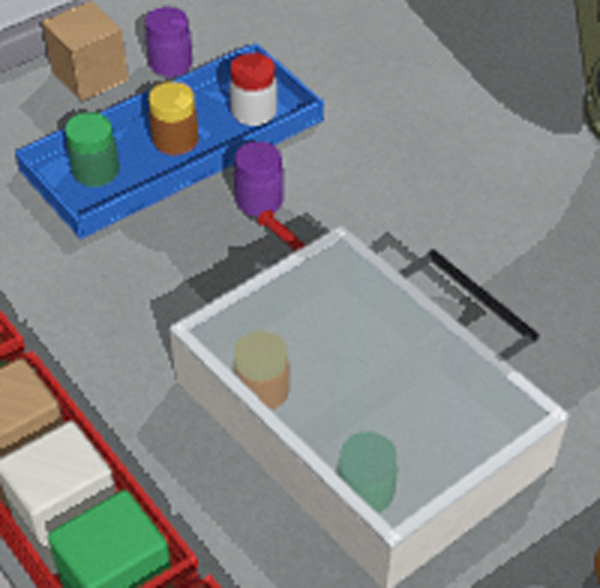

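Run:
```python
from h import *
P=lambda z,*l:[plane('top',140+(a-1)/3,130+(b-1)/3,z) for a,b in l]
c=P(92,(57,88),(319,70),(329,250),(67,269)); print(np.array(c))
c=np.array(c); ctr=c.mean(0); print('ctr',ctr, [np.linalg.norm(c[i]-c[(i+1)%4]) for i in range(4)])
S=lambda z,*l:[plane('scene',150+a/3,110+b/2.8,z) for a,b in l]
d=np.array(S(92,(388,545),(173,330),(343,230),(566,412))); print(d,d.mean(0),[np.linalg.norm(d[i]-d[(i+1)%4]) for i in range(4)])
b=np.array(P(94,(139,299),(260,291))); print('bar top',b,np.linalg.norm(b[0]-b[1]))
b=np.array(S(94,(433,252),(538,336))); print('bar scene',b,np.linalg.norm(b[0]-b[1]))
for v in (c[1]-c[0],c[2]-c[3],c[1]-c[2],c[0]-c[3],d[1]-d[0],d[2]-d[3],d[1]-d[2],d[0]-d[3]): print(np.degrees(np.arctan2(v[1],v[0])))
print('yellow cap top z78', plane('top',329,206.8,78), 'tray bottom z6?')
print('pin', P(49,(343,230),(406,224)), S(49,(262,215),(300,243)))
print('tray',P(35,(502,96),(613,96),(622,364),(508,367)))
print('purple',P(70,(453,251)),'green,red',P(82,(573,146),(562,318)),'caseamber',P(84,(265,123)),P(84,(138,132)))
```

```text
[[709.985 298.159  92.   ]
 [729.462 -21.375  92.   ]
 [510.255 -31.978  92.   ]
 [489.474 284.063  92.   ]]
ctr [609.794 132.217  92.   ] [np.float64(320.1270492548106), np.float64(219.46301221763537), np.float64(316.72314728921907), np.float64(220.9608254204343)]
[[706.438 300.033  92.   ]
 [723.427 -13.16   92.   ]
 [507.487 -24.912  92.   ]
 [483.95  284.395  92.   ]] [605.326 136.589  92.   ] [np.float64(313.6533646622859), np.float64(216.2595561232355), np.float64(310.20109314170173), np.float64(223.03701953121532)]
bar top [[452.844 196.668  94.   ]
 [461.508  51.2    94.   ]] 145.726127851134
bar scene [[453.538  55.148  94.   ]
 [443.354 201.4    94.   ]] 146.60645692365523
-86.51180473729487
-86.23789378306222
2.7690315978097706
3.6575056396503043
-86.8949629472468
-85.64828855934613
3.1150032083365473
4.020452887676126
yellow cap top z78 [ 531.446 -322.006   78.   ] tray bottom z6?
pin [array([536.667, -49.436,  49.   ]), array([ 543.556, -127.392,   49.   ])] [array([ 541.552, -123.029,   49.   ]), array([533.18 , -64.686,  49.   ])]
tray [array([ 704.513, -250.494,   35.   ]), array([ 703.371, -389.459,   35.   ]), array([ 369.484, -392.502,   35.   ]), array([ 366.599, -251.989,   35.   ])]
purple [array([ 508.932, -183.064,   70.   ])] green,red [array([ 635.16 , -329.598,   82.   ]), array([ 426.911, -311.868,   82.   ])] caseamber [array([666.058,  44.991,  84.   ])] [array([656.22 , 200.149,  84.   ])]
```

```bash
cat >> h.py <<'E'
def go(p,rpy=None):
    st=manip.read_state(); M=R.from_euler('xyz',st['eef_rot'])
    d=M.inv().apply(np.array(p)-st['eef_pos'])/1000
    rv=(M.inv()*R.from_euler('xyz',rpy)).as_rotvec() if rpy is not None else None
    print('tcp',st['eef_pos'],st['eef_rot'],'F',st['wrist_force'],'t',st['clock'],'gap',st['finger_gap']); print('delta',d.round(4),'rot',rv)
E
python3 -c "
from h import *
go([453,125,245],[np.pi,0,1.63])"
```

```text
tcp [ 242.038 -493.693  205.034] [-3.141 -0.     0.456] F [ 0.369  0.196 -0.387] t 0.15 gap 93.95028807982557
delta [ 0.462 -0.463 -0.04 ] rot [-0.001 -0.001 -1.174]
```

```bash
python3 -m pendant '[{"claw":0.05,"delta_pos":[0.462,-0.463,-0.04],"rotation":[0,0,-1.174]},{"claw":0.05,"delta_pos":[0.462,-0.463,-0.04],"rotation":[0,0,-1.174]},{"claw":0.05,"delta_pos":[0.462,-0.463,-0.04],"rotation":[0,0,-1.174]},{"claw":0.05,"delta_pos":[0.462,-0.463,-0.04],"rotation":[0,0,-1.174]},{"claw":0.05,"delta_pos":[0.462,-0.463,-0.04],"rotation":[0,0,-1.174]},{"claw":0.05,"delta_pos":[0.462,-0.463,-0.04],"rotation":[0,0,-1.174]},{"claw":0.05,"delta_pos":[0.462,-0.463,-0.04],"rotation":[0,0,-1.174]},{"claw":0.05,"delta_pos":[0.462,-0.463,-0.04],"rotation":[0,0,-1.174]},{"claw":0.05,"delta_pos":[0.462,-0.463,-0.04],"rotation":[0,0,-1.174]},{"claw":0.05,"delta_pos":[0.462,-0.463,-0.04],"rotation":[0,0,-1.174]}]' 10
python3 -m pendant '[{"claw":0.05,"delta_pos":[0,0,0],"rotation":[0,0,0]}]'
python3 -c "
from h import *
go([453,125,245],[np.pi,0,1.63])"
```

```text
clock: 1.4
eef_pos: [443.5, 98.8, 243.8]
eef_rot: [3.142, -0.001, 1.63]
wrist_force: [1.2, -0.8, 0.5]
finger_gap: 50.1
clock: 1.52
eef_pos: [443.7, 101.9, 243.4]
eef_rot: [-3.141, -0.001, 1.635]
wrist_force: [0.4, -0.5, -0.4]
finger_gap: 50.2
tcp [443.713 101.924 243.448] [-3.141 -0.001  1.635] F [ 0.378 -0.456 -0.424] t 1.525 gap 50.1831518902723
delta [ 0.022  0.011 -0.002] rot [-0.001 -0.001  0.005]
```

```bash
python3 -m pendant '[{"claw":0.05,"delta_pos":[0.022,0.011,0],"rotation":[0,0,0.005]},{"claw":0.05,"delta_pos":[0.022,0.011,0],"rotation":[0,0,0.005]}]'
python3 - <<'E'
from h import *
go([453,125,245])
cv2.imwrite("pics/w1.png",manip.camera('wrist')[:,:,::-1])
cv2.imwrite("pics/s1.png",manip.camera('scene')[:,:,::-1])
E
```

```text
clock: 1.78
eef_pos: [453.2, 124.7, 243.1]
eef_rot: [-3.14, -0.001, 1.631]
wrist_force: [-0.3, 0.7, -0.5]
finger_gap: 49.9
tcp [453.237 124.683 243.092] [-3.14  -0.001  1.631] F [-0.27   0.675 -0.461] t 1.775 gap 49.89047311482949
delta [ 0.    -0.    -0.002] rot None
```

View pics/w1.png

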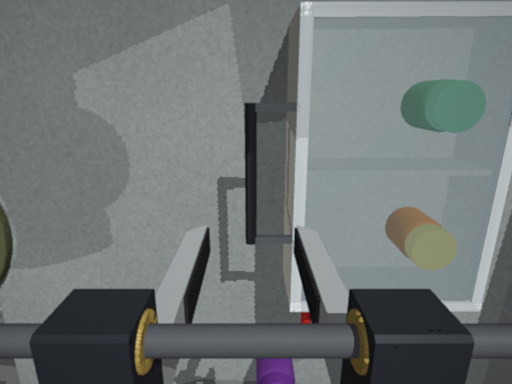

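View pics/s1.png

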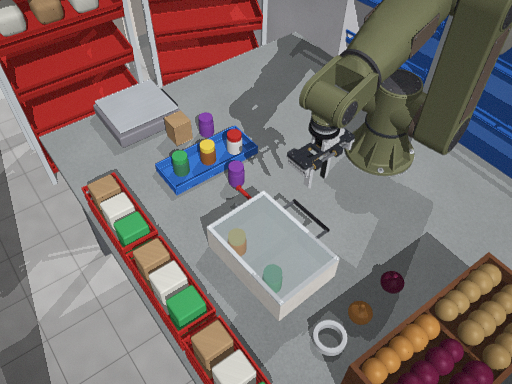

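The wrist view shows the bar along column ~251, from row 103 to 243. The case's front wall lies at columns 292-310.

Run:
```python
from h import *
im=cv2.imread('pics/w1.png')
g=cv2.cvtColor(im,cv2.COLOR_BGR2GRAY)
for r in (115,140,170,200,230): 
    x=np.where(g[r,235:270]<40)[0]; print(r,235+x.min(),235+x.max())
c=cam('wrist')
a=plane('wrist',250.5,103,94,c);b=plane('wrist',250.5,243,94,c)
print(a,b,np.linalg.norm(a-b),(a+b)/2)
for p in ((306,3),(292,310),(486,308)): print(plane('wrist',*p,90,c))
print(plane('wrist',429,247,84,c))
```

```text
115 245 255
140 246 255
170 246 255
200 246 255
230 247 255
[446.48  198.006  94.   ] [454.94   50.116  94.   ] 148.1315936593531 [450.71  124.061  94.   ]
[491.486 287.806  90.   ]
[509.054 -35.607  90.   ]
[737.306 -19.27   90.   ]
[657.173  52.292  84.   ]
```

```bash
python3 -m pendant '[{"claw":0.044,"delta_pos":[-0.001,-0.0022,0.05],"rotation":[0,0,0]},{"claw":0.044,"delta_pos":[-0.001,-0.0022,0.1],"rotation":[0,0,0]},{"claw":0.044,"delta_pos":[-0.001,-0.0022,0.145],"rotation":[0,0,0]},{"claw":0.044,"delta_pos":[-0.001,-0.0022,0.168],"rotation":[0,0,0]},{"claw":0.044,"delta_pos":[-0.001,-0.0022,0.168],"rotation":[0,0,0]}]' 12
python3 -m pendant '[{"claw":0.0,"delta_pos":[0,0,0],"rotation":[0,0,0]},{"claw":0.0,"delta_pos":[0,0,0],"rotation":[0,0,0]},{"claw":0.0,"delta_pos":[0,0,0],"rotation":[0,0,0]},{"claw":0.0,"delta_pos":[0,0,0],"rotation":[0,0,0]}]' 12
```

```text
clock: 2.5
eef_pos: [449.8, 121.6, 74.4]
eef_rot: [-3.138, -0.0, 1.628]
wrist_force: [0.0, 0.9, 0.0]
finger_gap: 44.1
clock: 3.0
eef_pos: [452.0, 121.7, 75.5]
eef_rot: [3.14, -0.001, 1.629]
wrist_force: [13.6, -0.5, -3.8]
finger_gap: 12.1
```

```bash
cat >> h.py <<'E'
def arc(ths,tilt,th0,tilt0):
    # tool at tilt0 now; rows in tool axes [x,y,z], rotation about x
    B=lambda t:265.03*np.array([-np.cos(t+.0151),np.sin(t+.0151)])
    tz=lambda a:np.array([np.sin(a),-np.cos(a)]); ty=lambda a:np.array([np.cos(a),np.sin(a)])
    for t in ths:
        a=tilt(t); d=B(t)+19*tz(a)-B(th0)-19*tz(tilt0)
        print(round(t,3),[0,round(d@ty(tilt0)/1000,4),round(d@tz(tilt0)/1000,4)],'rot',round(-(a-tilt0),3))
E
python3 -c "
from h import *
arc(np.linspace(.06,.6,10),lambda t:.42*t,0,0)"
```

```text
0.06 [0, np.float64(0.0012), np.float64(-0.0159)] rot -0.025
0.12 [0, np.float64(0.0033), np.float64(-0.0317)] rot -0.05
0.18 [0, np.float64(0.0064), np.float64(-0.0474)] rot -0.076
0.24 [0, np.float64(0.0105), np.float64(-0.063)] rot -0.101
0.3 [0, np.float64(0.0154), np.float64(-0.0783)] rot -0.126
0.36 [0, np.float64(0.0213), np.float64(-0.0933)] rot -0.151
0.42 [0, np.float64(0.028), np.float64(-0.108)] rot -0.176
0.48 [0, np.float64(0.0356), np.float64(-0.1223)] rot -0.202
0.54 [0, np.float64(0.044), np.float64(-0.1362)] rot -0.227
0.6 [0, np.float64(0.0533), np.float64(-0.1495)] rot -0.252
```

```bash
python3 -m pendant '[{"claw":0,"delta_pos":[0,0.0012,-0.016],"rotation":[-0.025,0,0]},{"claw":0,"delta_pos":[0,0.0033,-0.032],"rotation":[-0.05,0,0]},{"claw":0,"delta_pos":[0,0.0064,-0.0475],"rotation":[-0.076,0,0]},{"claw":0,"delta_pos":[0,0.0105,-0.063],"rotation":[-0.101,0,0]},{"claw":0,"delta_pos":[0,0.0154,-0.078],"rotation":[-0.126,0,0]},{"claw":0,"delta_pos":[0,0.0213,-0.093],"rotation":[-0.151,0,0]},{"claw":0,"delta_pos":[0,0.028,-0.108],"rotation":[-0.176,0,0]},{"claw":0,"delta_pos":[0,0.0356,-0.122],"rotation":[-0.202,0,0]},{"claw":0,"delta_pos":[0,0.044,-0.136],"rotation":[-0.227,0,0]},{"claw":0,"delta_pos":[0,0.0533,-0.1495],"rotation":[-0.252,0,0]}]' 12
python3 -m pendant '[{"claw":0,"delta_pos":[0,0,0],"rotation":[0,0,0]}]'
```

```text
clock: 4.25
eef_pos: [503.4, 124.8, 226.1]
eef_rot: [2.89, -0.001, 1.629]
wrist_force: [-15.1, -1.0, 7.2]
finger_gap: 11.2
clock: 4.38
eef_pos: [504.1, 124.9, 227.4]
eef_rot: [2.887, -0.001, 1.629]
wrist_force: [12.6, 0.3, -12.5]
finger_gap: 11.5
```

```bash
python3 -c "
from h import *
arc(np.linspace(.67,1.24,10),lambda t:.42*t,.608,.254)"
```

```text
0.67 [0, np.float64(0.0135), np.float64(-0.0101)] rot -0.027
0.733 [0, np.float64(0.0278), np.float64(-0.0196)] rot -0.054
0.797 [0, np.float64(0.0428), np.float64(-0.0282)] rot -0.081
0.86 [0, np.float64(0.0582), np.float64(-0.0359)] rot -0.107
0.923 [0, np.float64(0.0741), np.float64(-0.0427)] rot -0.134
0.987 [0, np.float64(0.0904), np.float64(-0.0485)] rot -0.16
1.05 [0, np.float64(0.107), np.float64(-0.0532)] rot -0.187
1.113 [0, np.float64(0.1239), np.float64(-0.057)] rot -0.214
1.177 [0, np.float64(0.1409), np.float64(-0.0597)] rot -0.24
1.24 [0, np.float64(0.1581), np.float64(-0.0614)] rot -0.267
```

```bash
python3 -m pendant '[{"claw":0,"delta_pos":[0,0.0135,-0.01],"rotation":[-0.027,0,0]},{"claw":0,"delta_pos":[0,0.0278,-0.0196],"rotation":[-0.054,0,0]},{"claw":0,"delta_pos":[0,0.0428,-0.028],"rotation":[-0.08,0,0]},{"claw":0,"delta_pos":[0,0.058,-0.036],"rotation":[-0.107,0,0]},{"claw":0,"delta_pos":[0,0.074,-0.0427],"rotation":[-0.134,0,0]},{"claw":0,"delta_pos":[0,0.0904,-0.0485],"rotation":[-0.16,0,0]},{"claw":0,"delta_pos":[0,0.107,-0.0532],"rotation":[-0.187,0,0]},{"claw":0,"delta_pos":[0,0.124,-0.057],"rotation":[-0.214,0,0]},{"claw":0,"delta_pos":[0,0.141,-0.06],"rotation":[-0.24,0,0]},{"claw":0,"delta_pos":[0,0.158,-0.0614],"rotation":[-0.267,0,0]}]' 12
python3 -m pendant '[{"claw":0,"delta_pos":[0,0,0],"rotation":[0,0,0]}]'
python3 - <<'E'
from h import *
print(manip.read_state()['joints'])
cv2.imwrite("pics/s2.png",manip.camera('scene')[:,:,::-1])
E
```

```text
clock: 5.62
eef_pos: [642.5, 132.9, 327.0]
eef_rot: [2.618, -0.001, 1.629]
wrist_force: [-0.8, -0.4, -0.7]
finger_gap: 11.5
clock: 5.75
eef_pos: [643.3, 132.9, 327.2]
eef_rot: [2.617, -0.001, 1.629]
wrist_force: [-0.9, -0.1, 2.3]
finger_gap: 11.5
[ 0.171  0.188  1.463 -0.068  0.97   0.137]
```

View pics/s2.png

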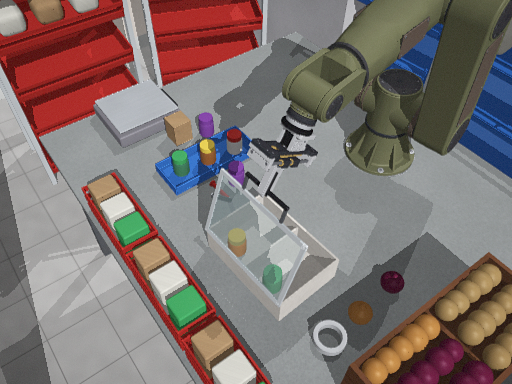

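```bash
python3 -c "
from h import *
arc([1.26,1.275,1.29,1.305,1.32],lambda t:.5246,1.245,.5246)"
```

```text
1.26 [0, np.float64(0.0039), np.float64(0.0009)] rot -0.0
1.275 [0, np.float64(0.0077), np.float64(0.0018)] rot -0.0
1.29 [0, np.float64(0.0116), np.float64(0.0028)] rot -0.0
1.305 [0, np.float64(0.0154), np.float64(0.0038)] rot -0.0
1.32 [0, np.float64(0.0192), np.float64(0.0049)] rot -0.0
```

```bash
python3 -m pendant '[{"claw":0,"delta_pos":[0,0.004,0.001],"rotation":[0,0,0]},{"claw":0,"delta_pos":[0,0.008,0.002],"rotation":[0,0,0]},{"claw":0,"delta_pos":[0,0.0115,0.003],"rotation":[0,0,0]},{"claw":0,"delta_pos":[0,0.0145,0.0037],"rotation":[0,0,0]},{"claw":0,"delta_pos":[0,0.0145,0.0037],"rotation":[0,0,0]}]' 12
python3 -m pendant '[{"claw":0,"delta_pos":[0,0.002,0.0005],"rotation":[0,0,0]},{"claw":0,"delta_pos":[0,0.002,0.0005],"rotation":[0,0,0]}]'
python3 -m pendant '[{"claw":0,"delta_pos":[0,0.002,0.0005],"rotation":[0,0,0]},{"claw":0,"delta_pos":[0,0.002,0.0005],"rotation":[0,0,0]}]'
```

```text
clock: 6.42
eef_pos: [657.5, 133.7, 331.1]
eef_rot: [2.618, -0.001, 1.629]
wrist_force: [-1.1, 0.7, 1.8]
finger_gap: 11.8
clock: 6.68
eef_pos: [659.6, 133.9, 331.6]
eef_rot: [2.618, -0.001, 1.629]
wrist_force: [-0.2, 1.4, 1.1]
finger_gap: 11.1
clock: 6.92
eef_pos: [661.3, 134.0, 332.0]
eef_rot: [2.619, -0.001, 1.629]
wrist_force: [-5.5, 0.1, 1.4]
finger_gap: 11.7
```

```bash
python3 -m pendant '[{"claw":0,"delta_pos":[0,0.002,0.0005],"rotation":[0,0,0]},{"claw":0,"delta_pos":[0,0.002,0.0005],"rotation":[0,0,0]}]'
python3 -m pendant '[{"claw":0,"delta_pos":[0,0.002,0.0005],"rotation":[0,0,0]},{"claw":0,"delta_pos":[0,0.002,0.0005],"rotation":[0,0,0]},{"claw":0,"delta_pos":[0,0.002,0.0005],"rotation":[0,0,0]}]'
python3 - <<'E'
from h import *
cv2.imwrite("pics/s3.png",manip.camera('scene')[:,:,::-1])
cv2.imwrite("pics/s3z.png",cv2.resize(cv2.imread('pics/s3.png')[120:320,150:350],None,fx=3,fy=3,interpolation=cv2.INTER_CUBIC))
E
```

```text
clock: 7.18
eef_pos: [662.3, 134.0, 332.2]
eef_rot: [2.622, -0.0, 1.629]
wrist_force: [-14.3, -1.7, 2.4]
finger_gap: 11.8
clock: 7.55
eef_pos: [662.9, 134.0, 332.2]
eef_rot: [2.626, -0.0, 1.629]
wrist_force: [-19.3, -1.7, 5.4]
finger_gap: 11.2
```

View pics/s3z.png

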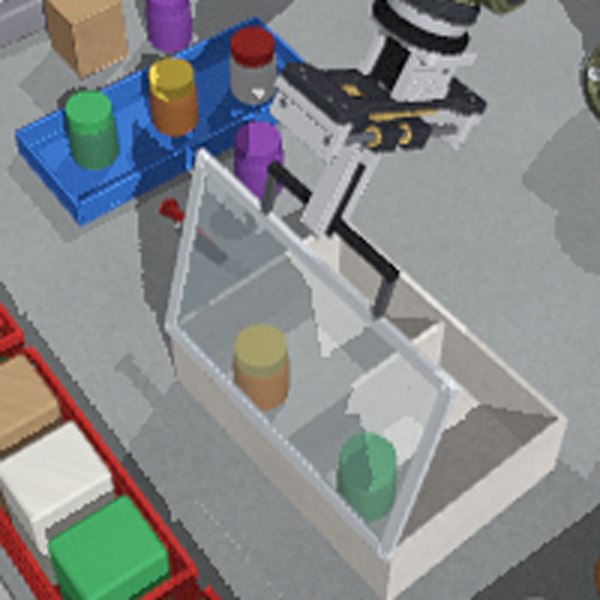

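```bash
python3 -m pendant '[{"claw":0,"delta_pos":[0,-0.002,-0.0005],"rotation":[0,0,0]},{"claw":0,"delta_pos":[0,-0.002,-0.0005],"rotation":[0,0,0]}]'
python3 -m pendant '[{"claw":0,"delta_pos":[0,-0.002,-0.0005],"rotation":[0,0,0]},{"claw":0,"delta_pos":[0,-0.002,-0.0005],"rotation":[0,0,0]}]'
python3 - <<'E'
from h import *
cv2.imwrite("pics/s4.png",manip.camera('scene')[:,:,::-1])
o=np.array([606.5,133,0]);ex=np.array([.9984,.057,0]);ey=np.array([-.057,.9984,0]);ez=np.array([0,0,1.])
a0=np.arctan2(73,39)
for n,a in(('straight',a0),('lock',a0-.1),('-.2',a0+.2)):
    for y in (-175,-247): print(n,y,proj('scene',o+ex*82.9*np.cos(a)+ey*y+ez*(60+82.9*np.sin(a))))
for f in ('s3','s4'):
    im=cv2.imread(f'pics/{f}.png')[:,:,::-1].copy()
    print(f,[b for b in blobs(im,(0,150,60),(6,255,255),4)[0] if 195<b[0][0]<230 and 170<b[0][1]<215])
E
```

```text
clock: 7.85
eef_pos: [660.7, 133.9, 331.8]
eef_rot: [2.626, -0.0, 1.629]
wrist_force: [-4.2, -0.1, 2.0]
finger_gap: 11.6
clock: 8.1
eef_pos: [658.7, 133.8, 331.3]
eef_rot: [2.626, -0.0, 1.629]
wrist_force: [-1.3, 0.6, 1.4]
finger_gap: 11.3
straight -175 [221.419 202.588]
straight -247 [206.901 188.149]
lock -175 [219.543 204.701]
lock -247 [205.078 190.212]
-.2 -175 [225.499 198.662]
-.2 -247 [210.892 184.336]
s3 [(array([206.8, 189.5]), [203, 186, 8, 8, 30])]
s4 [(array([205.3, 191.4]), [202, 188, 7, 9, 34])]
```

```bash
python3 -m pendant '[{"claw":0,"delta_pos":[0,-0.002,-0.0005],"rotation":[0,0,0]},{"claw":0,"delta_pos":[0,-0.002,-0.0005],"rotation":[0,0,0]}]'
python3 - <<'E'
from h import *
cv2.imwrite("pics/s5.png",manip.camera('scene')[:,:,::-1])
for f in ('s5',):
    im=cv2.imread(f'pics/{f}.png')[:,:,::-1].copy()
    print(f,[b for b in blobs(im,(0,150,60),(6,255,255),4)[0] if 195<b[0][0]<230 and 170<b[0][1]<215])
E
```

```text
clock: 8.4
eef_pos: [657.3, 133.7, 331.0]
eef_rot: [2.624, -0.0, 1.629]
wrist_force: [6.0, 2.6, 0.9]
finger_gap: 11.2
s5 [(array([205.3, 191.4]), [202, 188, 7, 9, 34])]
```

```bash
python3 -m pendant '[{"claw":0,"delta_pos":[0,0.001,0.0003],"rotation":[0,0,0]},{"claw":0.04,"delta_pos":[0,0.001,0.0003],"rotation":[0,0,0]},{"claw":0.04,"delta_pos":[0,0.001,0.0003],"rotation":[0,0,0]},{"claw":0.04,"delta_pos":[0,0.001,0.0003],"rotation":[0,0,0]},{"claw":0.04,"delta_pos":[0,0.001,-0.03],"rotation":[0,0,0]},{"claw":0.04,"delta_pos":[0,0.001,-0.09],"rotation":[0,0,0]},{"claw":0.04,"delta_pos":[0,0.001,-0.13],"rotation":[0,0,0]},{"claw":0.04,"delta_pos":[0,0.001,-0.13],"rotation":[0,0,0]}]' 12
python3 - <<'E'
from h import *
cv2.imwrite("pics/s6.png",manip.camera('scene')[:,:,::-1])
for f in ('s6',):
    im=cv2.imread(f'pics/{f}.png')[:,:,::-1].copy()
    print(f,[b for b in blobs(im,(0,150,60),(6,255,255),4)[0] if 195<b[0][0]<230 and 170<b[0][1]<215])
go([531,-321,200],[np.pi,0,-3.083])
E
```

```text
clock: 9.45
eef_pos: [593.4, 130.1, 448.3]
eef_rot: [2.618, -0.001, 1.629]
wrist_force: [0.5, 0.9, -0.9]
finger_gap: 40.3
s6 [(array([205.2, 191.5]), [202, 188, 7, 8, 33])]
tcp [593.756 130.052 445.495] [ 2.622 -0.001  1.629] F [ 0.599 -0.346 -1.501] t 9.5 gap 40.2403926156806
delta [-0.447 -0.199  0.169] rot [ 0.407  0.407 -1.533]
```

View pics/s6.png

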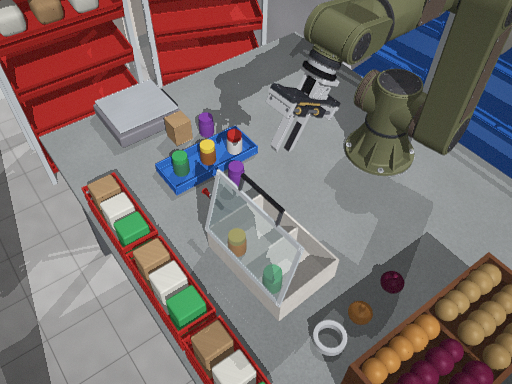

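```bash
python3 -c "
from h import *
go([531,-321,270],[np.pi,0,-3.083])"
```

```text
tcp [593.756 130.052 445.495] [ 2.622 -0.001  1.629] F [ 0.599 -0.346 -1.501] t 9.5 gap 40.2403926156806
delta [-0.447 -0.164  0.108] rot [ 0.407  0.407 -1.533]
```

```bash
python3 -m pendant '[{"claw":0.085,"delta_pos":[-0.447,-0.164,0.108],"rotation":[0.407,0.407,-1.533]},{"claw":0.085,"delta_pos":[-0.447,-0.164,0.108],"rotation":[0.407,0.407,-1.533]},{"claw":0.085,"delta_pos":[-0.447,-0.164,0.108],"rotation":[0.407,0.407,-1.533]},{"claw":0.085,"delta_pos":[-0.447,-0.164,0.108],"rotation":[0.407,0.407,-1.533]},{"claw":0.085,"delta_pos":[-0.447,-0.164,0.108],"rotation":[0.407,0.407,-1.533]},{"claw":0.085,"delta_pos":[-0.447,-0.164,0.108],"rotation":[0.407,0.407,-1.533]},{"claw":0.085,"delta_pos":[-0.447,-0.164,0.108],"rotation":[0.407,0.407,-1.533]},{"claw":0.085,"delta_pos":[-0.447,-0.164,0.108],"rotation":[0.407,0.407,-1.533]},{"claw":0.085,"delta_pos":[-0.447,-0.164,0.108],"rotation":[0.407,0.407,-1.533]},{"claw":0.085,"delta_pos":[-0.447,-0.164,0.108],"rotation":[0.407,0.407,-1.533]}]' 12
python3 -m pendant '[{"claw":0.085,"delta_pos":[0,0,0],"rotation":[0,0,0]}]'
python3 - <<'E'
from h import *
go([531,-321,270],[np.pi,0,-3.083])
print(manip.read_state()['joints'])
c=cam('wrist')
im=manip.camera('wrist');cv2.imwrite("pics/w7.png",im[:,:,::-1])
for b,s in blobs(im,(20,150,100),(32,255,255),60)[0]: print(b,s,plane('wrist',*b,83,c))
E
```

```text
clock: 10.75
eef_pos: [530.3, -322.8, 266.2]
eef_rot: [3.139, -0.005, -3.081]
wrist_force: [0.4, 0.3, 1.0]
finger_gap: 85.1
clock: 10.88
eef_pos: [530.3, -322.8, 264.3]
eef_rot: [3.137, -0.007, -3.081]
wrist_force: [0.7, -0.1, 0.1]
finger_gap: 85.3
tcp [ 530.251 -322.766  264.326] [ 3.137 -0.007 -3.081] F [ 0.672 -0.106  0.1  ] t 10.875 gap 85.31617145432766
delta [-0.001  0.002 -0.006] rot [ 0.004 -0.007  0.002]
[-0.605  0.434  1.205 -0.001  1.511 -2.236]
[252.9 170. ] [231, 147, 45, 47, 1651] [ 526.196 -321.293   83.   ]
```

View pics/w7.png

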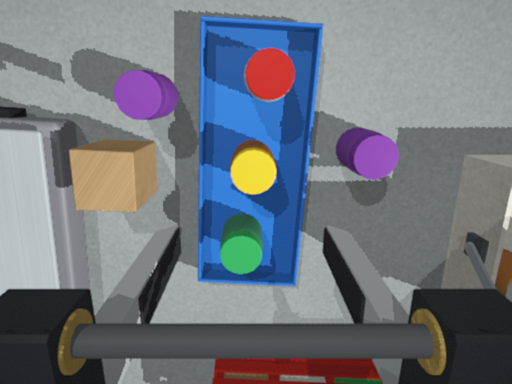

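The wrist view shows the yellow cap at (253,170) px, between the red cap and the green cap. I'll descend onto it.

```bash
python3 -c "
from h import *
print(plane('top',329,206.8,83))
go([527.5,-321.3,32],[np.pi,0,-3.083])"
```

```text
[ 531.176 -321.133   83.   ]
tcp [ 530.046 -322.769  264.047] [ 3.137 -0.008 -3.082] F [ 0.406 -0.865 -0.715] t 10.925 gap 85.26786937432544
delta [0.001 0.001 0.232] rot [ 0.005 -0.008  0.001]
```

```bash
python3 -m pendant '[{"claw":0.085,"delta_pos":[0.001,0.001,0.05],"rotation":[0.005,-0.008,0]},{"claw":0.085,"delta_pos":[0.001,0.001,0.11],"rotation":[0.005,-0.008,0]},{"claw":0.085,"delta_pos":[0.001,0.001,0.16],"rotation":[0.005,-0.008,0]},{"claw":0.085,"delta_pos":[0.001,0.001,0.2],"rotation":[0.005,-0.008,0]},{"claw":0.085,"delta_pos":[0.001,0.001,0.22],"rotation":[0.005,-0.008,0]},{"claw":0.085,"delta_pos":[0.001,0.001,0.23],"rotation":[0.005,-0.008,0]},{"claw":0.085,"delta_pos":[0.001,0.001,0.23],"rotation":[0.005,-0.008,0]}]' 12
python3 -m pendant '[{"claw":0.04,"delta_pos":[0,0,0],"rotation":[0,0,0]},{"claw":0.04,"delta_pos":[0,0,0],"rotation":[0,0,0]},{"claw":0.04,"delta_pos":[0,0,0],"rotation":[0,0,0]},{"claw":0.04,"delta_pos":[0,0,0],"rotation":[0,0,0]},{"claw":0.04,"delta_pos":[0,0,0],"rotation":[0,0,0]}]' 20
```

```text
clock: 11.8
eef_pos: [527.4, -321.0, 34.6]
eef_rot: [-3.141, 0.001, -3.083]
wrist_force: [0.2, -0.1, -0.0]
finger_gap: 85.2
clock: 12.42
eef_pos: [527.6, -321.0, 35.0]
eef_rot: [-3.141, 0.001, -3.083]
wrist_force: [-1.1, 0.8, 5.9]
finger_gap: 55.9
```

```bash
python3 -m pendant '[{"claw":0.04,"delta_pos":[0,0,-0.02],"rotation":[0,0,0]},{"claw":0.04,"delta_pos":[0,0,-0.05],"rotation":[0,0,0]},{"claw":0.04,"delta_pos":[0,0,-0.09],"rotation":[0,0,0]},{"claw":0.04,"delta_pos":[0,0,-0.13],"rotation":[0,0,0]},{"claw":0.04,"delta_pos":[0,0,-0.17],"rotation":[0,0,0]},{"claw":0.04,"delta_pos":[0,0,-0.2],"rotation":[0,0,0]},{"claw":0.04,"delta_pos":[0,0,-0.2],"rotation":[0,0,0]}]' 20
python3 - <<'E'
from h import *
go([561.5,50,235],[np.pi,0,-3.083])
E
```

```text
clock: 13.3
eef_pos: [527.8, -321.3, 237.8]
eef_rot: [-3.138, 0.005, -3.083]
wrist_force: [0.2, 0.9, -2.5]
finger_gap: 55.4
tcp [ 527.783 -321.256  237.841] [-3.138  0.005 -3.083] F [ 0.152  0.856 -2.528] t 13.3 gap 55.415086072860966
delta [-0.056  0.369  0.002] rot [-0.003  0.005  0.   ]
```

```bash
python3 -m pendant '[{"claw":0.04,"delta_pos":[-0.005,0.03,0],"rotation":[-0.003,0.005,0]},{"claw":0.04,"delta_pos":[-0.012,0.08,0],"rotation":[-0.003,0.005,0]},{"claw":0.04,"delta_pos":[-0.02,0.13,0],"rotation":[-0.003,0.005,0]},{"claw":0.04,"delta_pos":[-0.028,0.18,0],"rotation":[-0.003,0.005,0]},{"claw":0.04,"delta_pos":[-0.035,0.23,0],"rotation":[-0.003,0.005,0]},{"claw":0.04,"delta_pos":[-0.042,0.28,0],"rotation":[-0.003,0.005,0]},{"claw":0.04,"delta_pos":[-0.05,0.33,0],"rotation":[-0.003,0.005,0]},{"claw":0.04,"delta_pos":[-0.056,0.36,0],"rotation":[-0.003,0.005,0]},{"claw":0.04,"delta_pos":[-0.056,0.369,0],"rotation":[-0.003,0.005,0]},{"claw":0.04,"delta_pos":[-0.056,0.369,0],"rotation":[-0.003,0.005,0]}]' 20
python3 - <<'E'
from h import *
go([561.5,50,37],[np.pi,0,-3.083])
im=manip.camera('wrist');cv2.imwrite("pics/w8.png",im[:,:,::-1])
im=manip.camera('scene');cv2.imwrite("pics/s8.png",im[:,:,::-1])
E
```

```text
clock: 14.55
eef_pos: [561.6, 50.2, 236.1]
eef_rot: [-3.141, -0.001, -3.082]
wrist_force: [-0.4, -0.4, -2.1]
finger_gap: 55.5
tcp [561.595  50.177 236.055] [-3.141 -0.001 -3.082] F [-0.36  -0.436 -2.121] t 14.55 gap 55.466109045367
delta [-0.    -0.     0.199] rot [-0.001 -0.001  0.001]
```

View pics/w8.png

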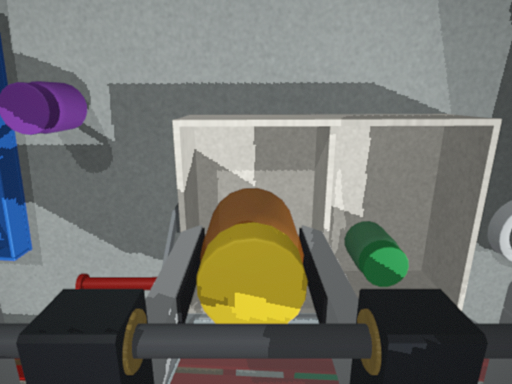

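View pics/s8.png

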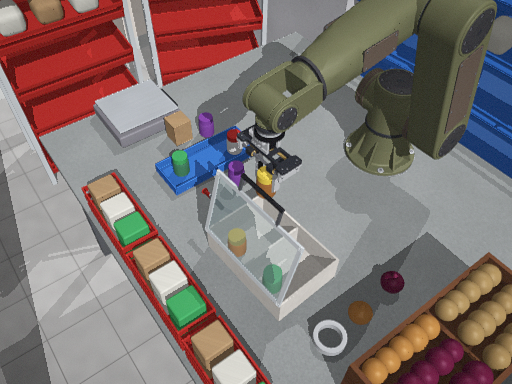

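```bash
python3 -m pendant '[{"claw":0.04,"delta_pos":[0,0,0.04],"rotation":[0,0,0]},{"claw":0.04,"delta_pos":[0,0,0.08],"rotation":[0,0,0]},{"claw":0.04,"delta_pos":[0,0,0.12],"rotation":[0,0,0]},{"claw":0.04,"delta_pos":[0,0,0.15],"rotation":[0,0,0]},{"claw":0.04,"delta_pos":[0,0,0.175],"rotation":[0,0,0]},{"claw":0.04,"delta_pos":[0,0,0.188],"rotation":[0,0,0]},{"claw":0.04,"delta_pos":[0,0,0.194],"rotation":[0,0,0]},{"claw":0.04,"delta_pos":[0,0,0.197],"rotation":[0,0,0]},{"claw":0.04,"delta_pos":[0,0,0.199],"rotation":[0,0,0]},{"claw":0.04,"delta_pos":[0,0,0.199],"rotation":[0,0,0]}]' 20
```

```text
clock: 15.9
eef_pos: [561.9, 49.3, 37.8]
eef_rot: [-3.141, -0.0, -3.084]
wrist_force: [0.8, 0.2, -1.4]
finger_gap: 55.8
```

```bash
python3 -m pendant '[{"claw":0.04,"delta_pos":[0,0,0.001],"rotation":[0,0,0]},{"claw":0.04,"delta_pos":[0,0,0.002],"rotation":[0,0,0]},{"claw":0.04,"delta_pos":[0,0,0.0025],"rotation":[0,0,0]}]' 20
```

```text
clock: 16.27
eef_pos: [562.0, 49.3, 36.0]
eef_rot: [-3.141, 0.0, -3.084]
wrist_force: [-5.5, -0.0, 10.2]
finger_gap: 55.6
```

Contact force is 10 N upward, so the jar is on the floor. I'll open partway and back out.

```bash
python3 -m pendant '[{"claw":0.074,"delta_pos":[0,0,-0.001],"rotation":[0,0,0]},{"claw":0.074,"delta_pos":[0,0,-0.001],"rotation":[0,0,0]},{"claw":0.074,"delta_pos":[0,0,-0.001],"rotation":[0,0,0]},{"claw":0.074,"delta_pos":[0,0,-0.001],"rotation":[0,0,0]},{"claw":0.074,"delta_pos":[0,0,-0.02],"rotation":[0,0,0]},{"claw":0.074,"delta_pos":[0,0,-0.06],"rotation":[0,0,0]},{"claw":0.074,"delta_pos":[0,0,-0.11],"rotation":[0,0,0]},{"claw":0.074,"delta_pos":[0,0,-0.16],"rotation":[0,0,0]},{"claw":0.074,"delta_pos":[0,0,-0.2],"rotation":[0,0,0]},{"claw":0.074,"delta_pos":[0,0,-0.2],"rotation":[0,0,0]}]' 20
python3 - <<'E'
from h import *
c=cam('wrist')
im=manip.camera('wrist');cv2.imwrite("pics/w9.png",im[:,:,::-1])
im=manip.camera('top');cv2.imwrite("pics/t9.png",im[:,:,::-1])
go([561.5,50,37],[np.pi,0,-3.083])
E
```

```text
clock: 17.52
eef_pos: [562.8, 49.4, 240.4]
eef_rot: [-3.141, 0.007, -3.084]
wrist_force: [0.0, 0.4, -0.4]
finger_gap: 73.7
tcp [561.713  49.378 236.297] [-3.141  0.001 -3.084] F [-0.124 -0.142 -0.545] t 17.625 gap 73.5166704981991
delta [0.    0.001 0.199] rot [-0.001  0.001 -0.001]
```

View pics/w9.png

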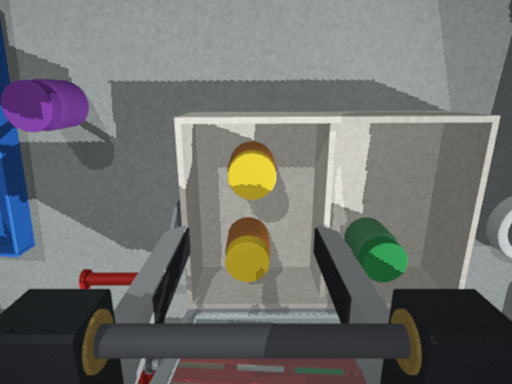

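View pics/t9.png

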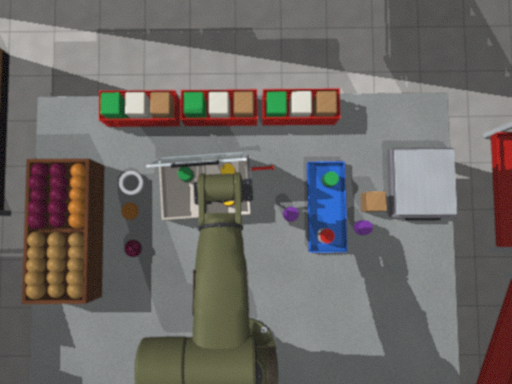

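```bash
cat >> h.py <<'E'
O=np.array([606.8,132.9,0]);ex=np.array([.9984,.057,0]);ey=np.array([-.057,.9984,0]);ez=np.array([0,0,1.])
def W(x,y,z): return O+x*ex+y*ey+z*ez
E
python3 - <<'E'
from h import *
c=cam('wrist')
im=cv2.imread('pics/w9.png')[:,:,::-1].copy()
print([b for b in blobs(im,(0,180,60),(6,255,255),30)[0]])
for p in ((84,279),(110,279.5),(134,279.5)): print(plane('wrist',*p,129,c))
print(W(46.1,-227,128.9),W(46.1,-247,128.9),proj('wrist',W(46.1,-227,128.9),c),proj('wrist',W(46.1,-247,128.9),c))
t=cv2.imread('pics/t9.png')[:,:,::-1].copy()
print([b for b in blobs(t,(0,150,60),(8,255,255),8)[0] if 240<b[0][0]<290 and b[0][1]<200 and b[0][1]>140], proj('top',W(46.1,-227,128.9)))
for b in ((228,169),): print(plane('top',*b,84))
E
```

```text
[(array([103.4, 278.8]), [80, 270, 56, 19, 630]), (array([144.7, 378.4]), [139, 371, 13, 13, 96])]
[ 662.155 -111.599  129.   ]
[661.224 -85.932 129.   ]
[659.844 -62.199 129.   ]
[665.765 -91.109 128.9  ] [ 666.905 -111.077  128.9  ] [105.108 283.201] [ 85.    283.182]
[(array([262.4, 167.9]), [252, 166, 21, 4, 45])] [265.631 168.748]
[672.207  44.97   84.   ]
```

```bash
python3 -c "
from h import *
go([530,-100,260],[np.pi-.45,0,1.628])
H=np.array([110,90.]);
from scipy.optimize import brentq
def A(th): return H+120.2*np.array([-np.cos(th),np.sin(th)])
def knee(phi): return np.array([0,60])+82.9*np.array([np.cos(phi),np.sin(phi)])
for phi in np.arange(.98,3.29,.1):
    f=lambda t:np.linalg.norm(A(t)-knee(phi))-82.6
    ts=np.linspace(-.05,1.35,300);v=[f(t) for t in ts]
    print(round(phi,2),knee(phi),[round(brentq(f,ts[i],ts[i+1]),3) for i in range(299) if v[i]*v[i+1]<0])
"
```

```text
tcp [561.713  49.378 236.297] [-3.141  0.001 -3.084] F [-0.124 -0.142 -0.545] t 17.625 gap 73.5166704981991
delta [ 0.04  -0.147 -0.024] rot [-0.353 -0.352  1.543]
0.98 [ 46.177 128.848] [1.291]
1.08 [ 39.073 133.114] [1.302]
1.18 [ 31.579 136.65 ] [1.293]
1.28 [ 23.769 139.42 ] [1.269]
1.38 [ 15.721 141.396] [1.234]
1.48 [  7.517 142.559] [1.19]
1.58 [ -0.763 142.896] [1.139]
1.68 [ -9.035 142.406] [1.083]
1.78 [-17.217 141.092] [1.023]
1.88 [-25.226 138.969] [0.959]
1.98 [-32.984 136.056] [0.892]
2.08 [-40.412 132.383] [0.824]
2.18 [-47.437 127.987] [0.753]
2.28 [-53.987 122.911] [0.682]
2.38 [-59.998 117.207] [0.609]
2.48 [-65.409 110.932] [0.536]
2.58 [-70.167 104.147] [0.462]
2.68 [-74.224  96.922] [0.389]
2.78 [-77.539  89.327] [0.316]
2.88 [-80.08  81.44] [0.245]
2.98 [-81.82   73.338] [0.176]
3.08 [-82.743  65.103] [0.11]
3.18 [-82.839  56.817] [0.049]
3.28 [-82.107  48.563] [-0.007]
```

Linkage model is consistent with the given data, matching 1.30 rad at straight and 0 when folded. Next I'll move out of the case and rotate.

```bash
python3 -m pendant '[{"claw":0.05,"delta_pos":[0.04,-0.05,-0.024],"rotation":[0,0,0]},{"claw":0.05,"delta_pos":[0.04,-0.1,-0.024],"rotation":[0,0,0]},{"claw":0.05,"delta_pos":[0.04,-0.147,-0.024],"rotation":[-0.353,-0.352,1.543]},{"claw":0.05,"delta_pos":[0.04,-0.147,-0.024],"rotation":[-0.353,-0.352,1.543]},{"claw":0.05,"delta_pos":[0.04,-0.147,-0.024],"rotation":[-0.353,-0.352,1.543]},{"claw":0.05,"delta_pos":[0.04,-0.147,-0.024],"rotation":[-0.353,-0.352,1.543]},{"claw":0.05,"delta_pos":[0.04,-0.147,-0.024],"rotation":[-0.353,-0.352,1.543]},{"claw":0.05,"delta_pos":[0.04,-0.147,-0.024],"rotation":[-0.353,-0.352,1.543]},{"claw":0.05,"delta_pos":[0.04,-0.147,-0.024],"rotation":[-0.353,-0.352,1.543]},{"claw":0.05,"delta_pos":[0.04,-0.147,-0.024],"rotation":[-0.353,-0.352,1.543]}]' 30
python3 -m pendant '[{"claw":0.05,"delta_pos":[0,0,0],"rotation":[0,0,0]}]'
python3 - <<'E'
from h import *
c=cam('wrist')
im=manip.camera('wrist');cv2.imwrite("pics/w10.png",im[:,:,::-1])
print([(b[0],b[1],plane('wrist',*b[0],129,c)) for b in blobs(im,(0,180,60),(6,255,255),30)[0]])
print(proj('wrist',W(46.1,-227,128.9),c))
tz=np.array([.435,0.025,-.9])
go(np.array([664,-91,129])-81*tz,[np.pi-.45,0,1.628])
E
```

```text
clock: 18.88
eef_pos: [529.7, -99.7, 259.1]
eef_rot: [2.72, 0.022, 1.738]
wrist_force: [0.7, 0.4, -1.0]
finger_gap: 49.8
clock: 19.0
eef_pos: [529.0, -99.3, 258.2]
eef_rot: [2.721, 0.022, 1.739]
wrist_force: [0.3, 0.6, -0.6]
finger_gap: 49.9
[(array([380.5, 128.4]), [371, 125, 20, 7, 84], array([738.81 , -21.479, 129.   ])), (array([409.9, 151.5]), [366, 132, 104, 39, 1398], array([797.011, -42.937, 129.   ])), (array([318.6, 169.8]), [306, 134, 24, 71, 664], array([664.193, -76.447, 129.   ])), (array([379.5, 221.1]), [337, 165, 127, 126, 5521], array([ 777.055, -136.222,  129.   ])), (array([439.1, 242.6]), [433, 239, 13, 10, 72], array([ 911.277, -169.927,  129.   ]))]
[316.938 182.69 ]
tcp [529.154 -99.402 258.24 ] [2.722 0.022 1.741] F [-0.265 -1.096 -0.448] t 19.05 gap 50.04440083445265
delta [-0.009  0.068  0.092] rot [-0.029 -0.027  0.112]
```

View pics/w10.png

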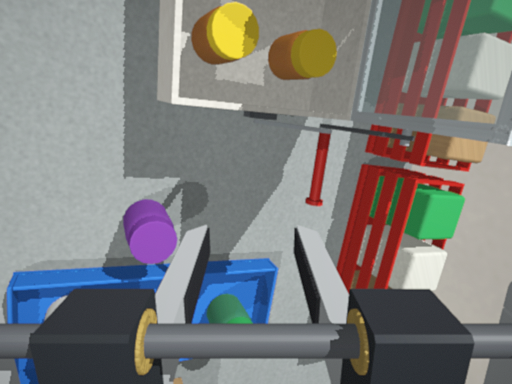

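The red pin runs from (325,132) to (314,203) px. The predicted grip point (317,183) lies on it, so I'll approach.

```bash
python3 -m pendant '[{"claw":0.05,"delta_pos":[-0.009,0.068,0.06],"rotation":[-0.029,-0.027,0.112]},{"claw":0.05,"delta_pos":[-0.009,0.068,0.092],"rotation":[-0.029,-0.027,0.112]},{"claw":0.05,"delta_pos":[-0.009,0.068,0.092],"rotation":[-0.029,-0.027,0.112]},{"claw":0.05,"delta_pos":[-0.009,0.068,0.092],"rotation":[-0.029,-0.027,0.112]},{"claw":0.05,"delta_pos":[-0.009,0.068,0.092],"rotation":[-0.029,-0.027,0.112]}]' 30
python3 - <<'E'
from h import *
c=cam('wrist')
im=manip.camera('wrist');cv2.imwrite("pics/w11.png",im[:,:,::-1])
print([(b[0],b[1],plane('wrist',*b[0],129,c)) for b in blobs(im,(0,180,60),(6,255,255),30)[0]])
print(proj('wrist',W(46.1,-227,128.9),c))
tz=np.array([.435,0.025,-.9])
go(np.array([665,-91,129])+19*tz,[np.pi-.45,0,1.628])
im=manip.camera('scene');cv2.imwrite("pics/s11.png",im[:,:,::-1])
E
```

```text
clock: 19.68
eef_pos: [628.9, -93.0, 203.9]
eef_rot: [2.69, 0.001, 1.629]
wrist_force: [-0.1, 0.0, 0.7]
finger_gap: 49.9
[(array([339.9, 118.3]), [335, 115, 11, 8, 74], array([748.091, -24.169, 129.   ])), (array([390.6, 139.7]), [333, 119, 125, 34, 1687], array([816.102, -43.294, 129.   ])), (array([253.1, 180.6]), [243, 132, 21, 95, 1281], array([664.445, -76.864, 129.   ])), (array([363.9, 207.3]), [321, 155, 132, 136, 6533], array([ 793.514, -112.341,  129.   ])), (array([431. , 242.1]), [423, 238, 15, 10, 81], array([ 914.606, -168.931,  129.   ]))]
[253.548 196.96 ]
tcp [628.901 -92.966 203.89 ] [2.689 0.001 1.629] F [ 0.204 -0.103 -0.157] t 19.725 gap 49.90564812090977
delta [-0.    -0.     0.102] rot [0.002 0.    0.001]
```

View pics/w11.png

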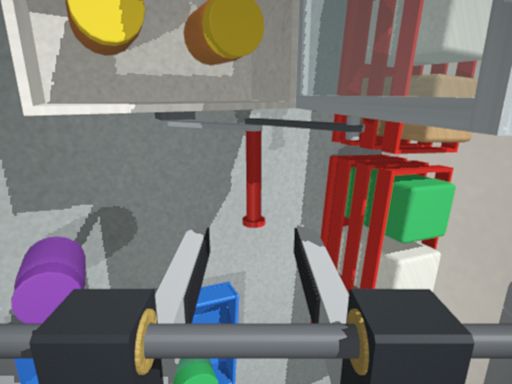

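View pics/s11.png

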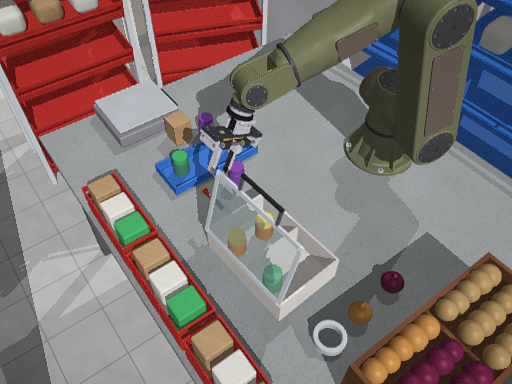

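```bash
python3 -m pendant '[{"claw":0.05,"delta_pos":[0,0,0.03],"rotation":[0,0,0]},{"claw":0.05,"delta_pos":[0,0,0.06],"rotation":[0,0,0]},{"claw":0.05,"delta_pos":[0,0,0.085],"rotation":[0,0,0]},{"claw":0.05,"delta_pos":[0,0,0.102],"rotation":[0,0,0]},{"claw":0.05,"delta_pos":[0,0,0.102],"rotation":[0,0,0]}]' 30
python3 - <<'E'
from h import *
im=manip.camera('wrist');cv2.imwrite("pics/w12.png",im[:,:,::-1])
E
```

```text
clock: 20.4
eef_pos: [673.2, -90.4, 111.5]
eef_rot: [2.691, 0.0, 1.629]
wrist_force: [0.0, 0.1, -0.0]
finger_gap: 49.8
```

View pics/w12.png

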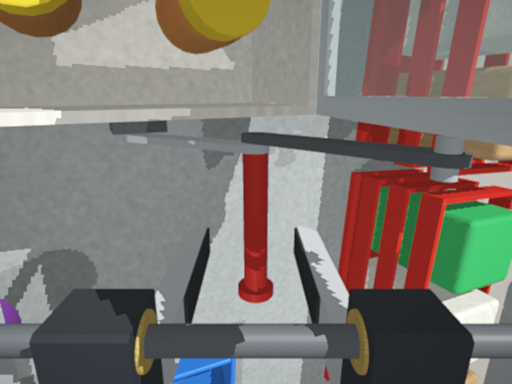

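The pin, at column ~256 from row 150 to 290, is centred between the fingers. I'll close on it.

```bash
python3 -m pendant '[{"claw":0.0,"delta_pos":[0,0,0],"rotation":[0,0,0]},{"claw":0.0,"delta_pos":[0,0,0],"rotation":[0,0,0]},{"claw":0.0,"delta_pos":[0,0,0],"rotation":[0,0,0]},{"claw":0.0,"delta_pos":[0,0,0],"rotation":[0,0,0]}]' 25
python3 - <<'E'
from h import *
go([0,0,0]); tz=R.from_euler('xyz',manip.read_state()['eef_rot']).as_matrix()[:,2]
p=manip.read_state()['eef_pos']-19*tz; print(p,(p-O)@ex,(p-O)@ey)
def rows(phis,phi0,tilts,tilt0):
    K=lambda f:82.9*np.array([np.cos(f),np.sin(f)])
    z=lambda a:np.array([np.sin(a),-np.cos(a)]); y=lambda a:np.array([np.cos(a),np.sin(a)])
    for f,a in zip(phis,tilts):
        d=K(f)+19*z(a)-K(phi0)-19*z(tilt0)
        print(round(f,3),round(d@y(tilt0)/1000,4),round(d@z(tilt0)/1000,4),round(-(a-tilt0),3))
rows(np.arange(1.0,1.5,.05),.98,[.45]*10,.45)
E
cat >> h.py <<'E'
def rows(phis,phi0,tilts,tilt0):
    K=lambda f:82.9*np.array([np.cos(f),np.sin(f)])
    z=lambda a:np.array([np.sin(a),-np.cos(a)]); y=lambda a:np.array([np.cos(a),np.sin(a)])
    for f,a in zip(phis,tilts):
        d=K(f)+19*z(a)-K(phi0)-19*z(tilt0)
        print(round(f,3),round(d@y(tilt0)/1000,4),round(d@z(tilt0)/1000,4),round(-(a-tilt0),3))
E
```

```text
clock: 20.95
eef_pos: [673.8, -90.6, 113.2]
eef_rot: [2.688, 0.001, 1.628]
wrist_force: [9.3, 1.8, 11.6]
finger_gap: 13.9
tcp [673.83  -90.59  113.152] [2.688 0.001 1.628] F [ 9.29   1.77  11.576] t 20.95 gap 13.901327082169004
delta [ 0.129 -0.649 -0.191] rot None
[665.512 -91.051 130.228] 45.85329432407194 -226.93969832325303
1.0 -0.0009 -0.0014 -0.0
1.05 -0.0031 -0.0049 -0.0
1.1 -0.0055 -0.0083 -0.0
1.15 -0.0081 -0.0115 -0.0
1.2 -0.0109 -0.0146 -0.0
1.25 -0.0138 -0.0176 -0.0
1.3 -0.0168 -0.0204 -0.0
1.35 -0.02 -0.023 -0.0
1.4 -0.0233 -0.0255 -0.0
1.45 -0.0267 -0.0278 -0.0
```

```bash
python3 -m pendant '[{"claw":0,"delta_pos":[0,-0.001,-0.0014],"rotation":[0,0,0]},{"claw":0,"delta_pos":[0,-0.003,-0.005],"rotation":[0,0,0]},{"claw":0,"delta_pos":[0,-0.0055,-0.0083],"rotation":[0,0,0]},{"claw":0,"delta_pos":[0,-0.008,-0.0115],"rotation":[0,0,0]},{"claw":0,"delta_pos":[0,-0.011,-0.0146],"rotation":[0,0,0]},{"claw":0,"delta_pos":[0,-0.0138,-0.0176],"rotation":[0,0,0]},{"claw":0,"delta_pos":[0,-0.0168,-0.0204],"rotation":[0,0,0]},{"claw":0,"delta_pos":[0,-0.02,-0.023],"rotation":[0,0,0]},{"claw":0,"delta_pos":[0,-0.0233,-0.0255],"rotation":[0,0,0]},{"claw":0,"delta_pos":[0,-0.0267,-0.0278],"rotation":[0,0,0]}]' 25
python3 - <<'E'
from h import *
M=R.from_euler('xyz',manip.read_state()['eef_rot']).as_matrix()
p=manip.read_state()['eef_pos']-19*M[:,2]; x,z=(p-O)@ex,p[2]-60; phi=np.arctan2(z,x);print('knee',x,z+60,(p-O)@ey,'phi',phi,np.hypot(x,z))
tl=np.pi-manip.read_state()['eef_rot'][0];print(tl)
rows(phi+np.arange(.06,.61,.06),phi,[.45]*10,.45)
im=manip.camera('scene');cv2.imwrite("pics/s13.png",im[:,:,::-1])
E
```

```text
clock: 22.2
eef_pos: [638.5, -92.8, 128.4]
eef_rot: [2.684, 0.002, 1.628]
wrist_force: [2.5, 2.5, 7.7]
finger_gap: 12.3
knee 10.41515559702936 145.45875215656474 -227.10531978874636 phi 1.4495209263766886 86.09107843596507
0.45774364266598555
1.51 -0.0043 -0.0026 -0.0
1.57 -0.0087 -0.0049 -0.0
1.63 -0.0132 -0.0069 -0.0
1.69 -0.0179 -0.0087 -0.0
1.75 -0.0226 -0.0101 -0.0
1.81 -0.0274 -0.0113 -0.0
1.87 -0.0323 -0.0122 -0.0
1.93 -0.0373 -0.0128 -0.0
1.99 -0.0422 -0.0131 -0.0
2.05 -0.0472 -0.0131 -0.0
```

View pics/s13.png

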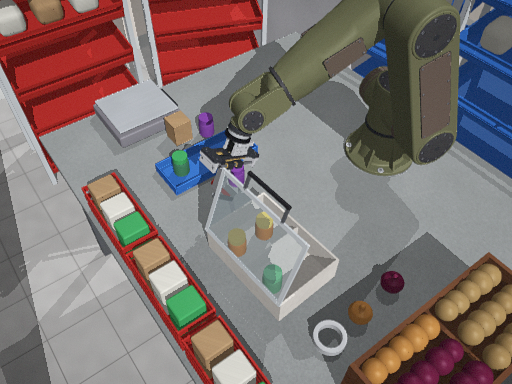

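```bash
cat >> h.py <<'E'
def rows2(phis,tilts,r=83.5,dz=0.7):
    st=manip.read_state();M=R.from_euler('xyz',st['eef_rot']);tl=np.pi-st['eef_rot'][0]
    m=M.as_matrix();p=st['eef_pos']-19*m[:,2];x,z=(p-O)@ex,p[2]-60
    print('knee',x,z+60,(p-O)@ey,'phi',np.arctan2(z,x),'r',np.hypot(x,z),'tilt',tl,'F',st['wrist_force'],'gap',st['finger_gap'],'t',st['clock'])
    for f,a in zip(phis,tilts):
        k=W(r*np.cos(f),-227,60+dz+r*np.sin(f)); T=k+19*(np.sin(a)*ex-np.cos(a)*ez)
        d=M.inv().apply(T-st['eef_pos'])/1000; print(round(f,3),d.round(4),round(tl-a,3))
E
python3 -c "
from h import *
rows2(np.arange(1.51,2.06,.06),[.45]*10)"
```

```text
knee 10.009324547507124 145.41854663129052 -227.12624710122216 phi 1.4541485293522174 r 86.00299231131021 tilt 0.45735498848278944 F [ 2.596  2.633 10.07 ] gap 12.221846876479901 t 22.25
1.51 [ 0.    -0.005 -0.001] 0.007
1.57 [ 0.    -0.01  -0.003] 0.007
1.63 [ 0.    -0.014 -0.005] 0.007
1.69 [ 0.    -0.019 -0.007] 0.007
1.75 [ 0.    -0.024 -0.009] 0.007
1.81 [ 0.    -0.029 -0.01 ] 0.007
1.87 [ 0.    -0.033 -0.011] 0.007
1.93 [ 0.    -0.038 -0.011] 0.007
1.99 [ 0.    -0.043 -0.012] 0.007
2.05 [ 0.    -0.048 -0.012] 0.007
```

```bash
python3 -m pendant '[{"claw":0,"delta_pos":[0,-0.005,-0.001],"rotation":[0,0,0]},{"claw":0,"delta_pos":[0,-0.0095,-0.003],"rotation":[0,0,0]},{"claw":0,"delta_pos":[0,-0.014,-0.005],"rotation":[0,0,0]},{"claw":0,"delta_pos":[0,-0.019,-0.007],"rotation":[0,0,0]},{"claw":0,"delta_pos":[0,-0.024,-0.009],"rotation":[0,0,0]},{"claw":0,"delta_pos":[0,-0.029,-0.01],"rotation":[0,0,0]},{"claw":0,"delta_pos":[0,-0.033,-0.011],"rotation":[0,0,0]},{"claw":0,"delta_pos":[0,-0.038,-0.0115],"rotation":[0,0,0]},{"claw":0,"delta_pos":[0,-0.043,-0.012],"rotation":[0,0,0]},{"claw":0,"delta_pos":[0,-0.048,-0.012],"rotation":[0,0,0]}]' 25
python3 -c "
from h import *
rows2(np.arange(2.11,2.66,.06),[.45]*10)
im=manip.camera('scene');cv2.imwrite('pics/s14.png',im[:,:,::-1])
im=manip.camera('wrist');cv2.imwrite('pics/w14.png',im[:,:,::-1])
"
```

```text
clock: 23.5
eef_pos: [589.3, -95.6, 117.6]
eef_rot: [2.685, 0.002, 1.628]
wrist_force: [0.6, 1.8, -3.2]
finger_gap: 12.1
knee -38.82989535713396 134.6360105017201 -227.0647489658366 phi 2.050517774118383 r 84.13260269989779 tilt 0.4567962431588968 F [ 0.606  1.797 -3.167] gap 12.120271138780481 t 23.5
2.11 [ 0.    -0.005  0.   ] 0.007
2.17 [ 0.    -0.01   0.001] 0.007
2.23 [ 0.    -0.015  0.002] 0.007
2.29 [ 0.    -0.02   0.003] 0.007
2.35 [ 0.    -0.024  0.004] 0.007
2.41 [ 0.    -0.029  0.006] 0.007
2.47 [ 0.    -0.034  0.008] 0.007
2.53 [ 0.    -0.038  0.01 ] 0.007
2.59 [ 0.    -0.042  0.013] 0.007
2.65 [ 0.    -0.047  0.016] 0.007
```

View pics/s14.png

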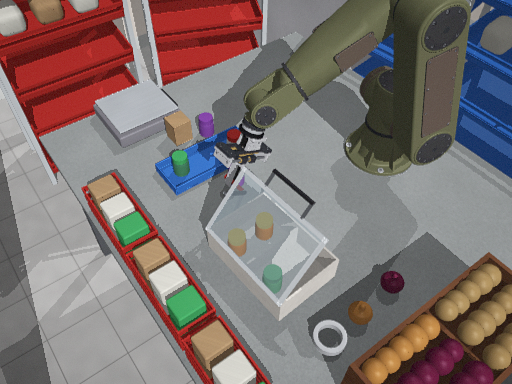

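View pics/w14.png

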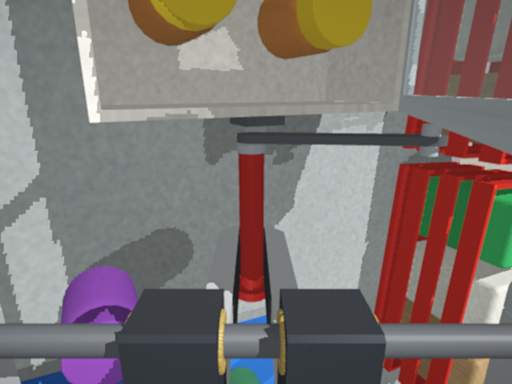

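The pin is held at (250,150-300) and the lid is coming down in step with the knee. I'll continue.

```bash
python3 -m pendant '[{"claw":0,"delta_pos":[0,-0.005,0],"rotation":[0,0,0]},{"claw":0,"delta_pos":[0,-0.01,0.001],"rotation":[0,0,0]},{"claw":0,"delta_pos":[0,-0.015,0.002],"rotation":[0,0,0]},{"claw":0,"delta_pos":[0,-0.02,0.003],"rotation":[0,0,0]},{"claw":0,"delta_pos":[0,-0.0245,0.0045],"rotation":[0,0,0]},{"claw":0,"delta_pos":[0,-0.029,0.006],"rotation":[0,0,0]},{"claw":0,"delta_pos":[0,-0.034,0.008],"rotation":[0,0,0]},{"claw":0,"delta_pos":[0,-0.038,0.0105],"rotation":[0,0,0]},{"claw":0,"delta_pos":[0,-0.0425,0.013],"rotation":[0,0,0]},{"claw":0,"delta_pos":[0,-0.047,0.016],"rotation":[0,0,0]}]' 25
python3 -c "
from h import *
rows2(np.linspace(2.7,3.15,10),[.45]*10,83.2,.5)
"
```

```text
clock: 24.85
eef_pos: [553.9, -97.6, 82.0]
eef_rot: [2.685, 0.002, 1.628]
wrist_force: [-0.9, 1.4, -3.4]
finger_gap: 12.0
knee -74.35963424865724 99.0531524607214 -227.08142149744722 phi 2.65799443869672 r 83.99109430597049 tilt 0.4561268674008514 F [-0.89   1.362 -3.415] gap 11.98392248284607 t 24.85
2.7 [ 0.    -0.002  0.002] 0.006
2.75 [ 0.    -0.005  0.005] 0.006
2.8 [ 0.    -0.008  0.008] 0.006
2.85 [ 0.    -0.011  0.011] 0.006
2.9 [ 0.    -0.014  0.014] 0.006
2.95 [ 0.    -0.017  0.017] 0.006
3.0 [ 0.    -0.019  0.021] 0.006
3.05 [ 0.    -0.021  0.024] 0.006
3.1 [ 0.    -0.023  0.028] 0.006
3.15 [ 0.    -0.025  0.031] 0.006
```

```bash
python3 -m pendant '[{"claw":0,"delta_pos":[0,-0.003,0.0022],"rotation":[0,0,0]},{"claw":0,"delta_pos":[0,-0.006,0.005],"rotation":[0,0,0]},{"claw":0,"delta_pos":[0,-0.009,0.008],"rotation":[0,0,0]},{"claw":0,"delta_pos":[0,-0.0115,0.011],"rotation":[0,0,0]},{"claw":0,"delta_pos":[0,-0.014,0.014],"rotation":[0,0,0]},{"claw":0,"delta_pos":[0,-0.017,0.0175],"rotation":[0,0,0]},{"claw":0,"delta_pos":[0,-0.019,0.021],"rotation":[0,0,0]},{"claw":0,"delta_pos":[0,-0.0215,0.0245],"rotation":[0,0,0]},{"claw":0,"delta_pos":[0,-0.0235,0.028],"rotation":[0,0,0]},{"claw":0,"delta_pos":[0,-0.0255,0.0315],"rotation":[0,0,0]}]' 25
python3 -c "
from h import *
rows2(np.linspace(3.17,3.3,6),[.45]*10,83,.3)
im=manip.camera('scene');cv2.imwrite('pics/s15.png',im[:,:,::-1])
"
```

```text
clock: 26.1
eef_pos: [545.1, -98.2, 42.4]
eef_rot: [2.685, 0.002, 1.628]
wrist_force: [2.1, 2.9, -3.9]
finger_gap: 12.1
knee -83.13592716639242 59.47304282581883 -227.18786926398812 phi -3.1352542372733287 r 83.13759720895911 tilt 0.4567083726922734 F [ 2.099  2.949 -3.858] gap 12.11145888332116 t 26.1
3.17 [ 0.    -0.001  0.001] 0.007
3.196 [ 0.    -0.002  0.003] 0.007
3.222 [ 0.    -0.002  0.005] 0.007
3.248 [ 0.    -0.003  0.007] 0.007
3.274 [ 0.    -0.004  0.009] 0.007
3.3 [ 0.    -0.004  0.011] 0.007
```

View pics/s15.png

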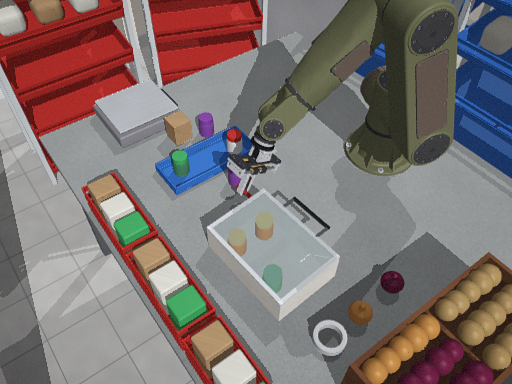

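```bash
python3 -m pendant '[{"claw":0,"delta_pos":[0,-0.001,0.0015],"rotation":[0,0,0]},{"claw":0,"delta_pos":[0,-0.002,0.003],"rotation":[0,0,0]},{"claw":0,"delta_pos":[0,-0.0025,0.005],"rotation":[0,0,0]},{"claw":0,"delta_pos":[0,-0.003,0.007],"rotation":[0,0,0]},{"claw":0,"delta_pos":[0,-0.0035,0.009],"rotation":[0,0,0]},{"claw":0,"delta_pos":[0,-0.0035,0.009],"rotation":[0,0,0]}]' 25
python3 -c "
from h import *
rows2([3.28,3.3],[.45]*10,83,.3)"
```

```text
clock: 26.9
eef_pos: [546.3, -98.2, 33.5]
eef_rot: [2.683, 0.002, 1.628]
wrist_force: [-9.3, 4.6, 17.1]
finger_gap: 12.3
knee -81.95431078826051 50.576309643989624 -227.28131935387816 phi -3.0271083364756635 r 82.49433311873463 tilt 0.45814687022858225 F [-9.32   4.559 17.059] gap 12.309611414853727 t 26.9
3.28 [ 0.    -0.001  0.001] 0.008
3.3 [ 0.    -0.002  0.003] 0.008
```

```bash
python3 -m pendant '[{"claw":0.04,"delta_pos":[0,0,0],"rotation":[0,0,0]},{"claw":0.04,"delta_pos":[0,0,0],"rotation":[0,0,0]},{"claw":0.04,"delta_pos":[0,0,0],"rotation":[0,0,0]},{"claw":0.04,"delta_pos":[0,0,-0.02],"rotation":[0,0,0]},{"claw":0.04,"delta_pos":[0,0,-0.06],"rotation":[0,0,0]},{"claw":0.04,"delta_pos":[0,0,-0.11],"rotation":[0,0,0]},{"claw":0.04,"delta_pos":[0,0,-0.16],"rotation":[0,0,0]},{"claw":0.04,"delta_pos":[0,0,-0.2],"rotation":[0,0,0]},{"claw":0.04,"delta_pos":[0,0,-0.2],"rotation":[0,0,0]}]' 25
python3 - <<'E'
from h import *
go([400,-200,300])
for n in('scene','top','wrist'):
    im=manip.camera(n);cv2.imwrite(f'pics/{n}16.png',im[:,:,::-1])
    if n!='wrist':
        old=cv2.imread(f'pics/{n}0.png')[:,:,::-1].copy()
        for nm,lo,hi in(('red',(0,150,60),(6,255,255)),):
            for x in(old,im): print(n,[b[0] for b in blobs(x,lo,hi,8)[0] if 190<b[0][0]<345 and 125<b[0][1]<250])
E
python3 -c "
import cv2,numpy as np
a=cv2.imread('pics/scene0.png');b=cv2.imread('pics/scene16.png')
c=np.hstack([a[100:340,140:350],b[100:340,140:350]]);cv2.imwrite('pics/cmp.png',cv2.resize(c,None,fx=1.9,fy=1.9,interpolation=cv2.INTER_CUBIC))"
```

```text
clock: 28.02
eef_pos: [458.3, -103.5, 215.5]
eef_rot: [2.679, 0.004, 1.628]
wrist_force: [0.4, 0.0, -0.2]
finger_gap: 39.9
tcp [ 458.266 -103.497  215.523] [2.679 0.004 1.628] F [ 0.386  0.035 -0.172] t 28.025 gap 39.859700041699824
delta [-0.093 -0.019 -0.104] rot None
scene [array([233.9, 135.3]), array([242.7, 191.5])]
scene [array([233.8, 135.2]), array([242.4, 191.3])]
top [array([265.9, 204.9]), array([326.5, 235.6])]
top [array([265.6, 204.9]), array([326.4, 235.4])]
```

View pics/cmp.png

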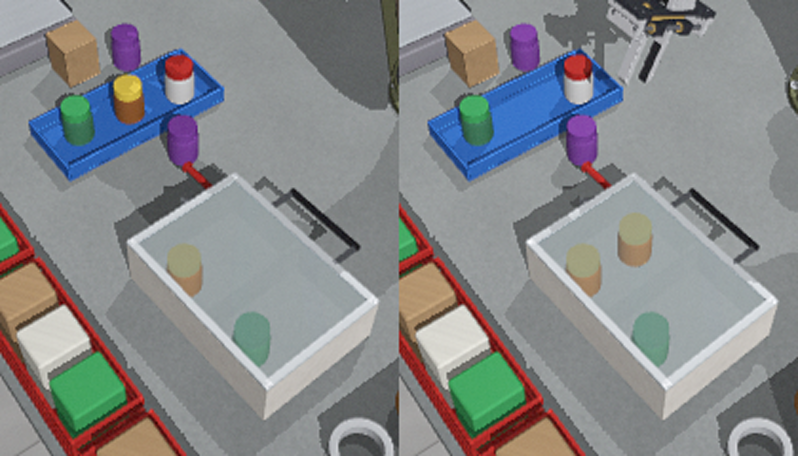

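View pics/wrist16.png

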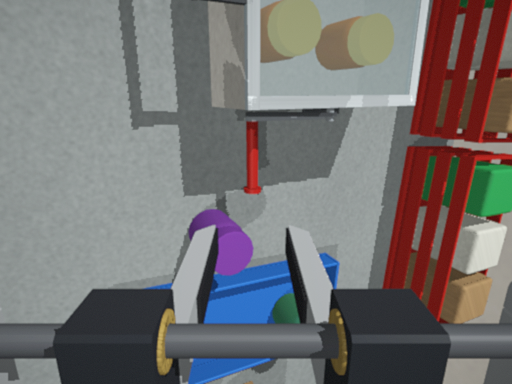

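The pin is within about 0.3 px of its original folded place and the lid is shut. Both amber jars are upright in the right compartment and nothing else has moved, so I'm handing in.

```bash
python3 -c "
from cell import manip
print(manip.sign_off())"
```

```text
the job is handed in; nothing more can be done
None
```

I completed the whole job and handed it in at about 28 s of the 72 s allowed. `sign_off` reports no verdict, so the result below rests on my own checks.

**What I did**
- **Raising the lid:** I lifted it by its bar to the stop and let it down a few millimetres. The knee pin shifted in the image by about what the lock predicts, and the lid pushed back with 6 N. I then let go, and it stood by itself.
- **Moving the jar:** I took the amber jar out of the tray and set it down in the right compartment, in front of the other amber jar. I released it at about 10 N of floor contact.
- **Closing the lid:** I drew the knee pin forward through straight and carried it down its circle, holding it all the way. When the stay was folded and the lid shut, I released the pin and backed off.

**Last checks**
- **Lid and stay:** The red pin is within 0.4 px of its starting position in both the scene and top views. The bar looks unchanged.
- **Jars:** Both amber jars stand upright in the right compartment. The other jars show no visible shift.
- **Bystanders:** The carton shows no shift, and neither does the part of the tape roll in view. I did not compare the onions in the final images.
- **Robot:** Wrist force is about 0, and the gripper is clear of everything.

**Disagreements:** The cameras differed by 4–9 mm on positions such as the case and the bar. I relied mainly on the wrist camera, and the grips on the bar and the pin fitted it to within about 2 mm. While I was breaking the knee, the pin measured about 3 mm off its ideal circle; I corrected that in the next move.

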